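# Show the mark under a culture dish to the camera with the viewer's mirror

### The job

Keeping it level, set the small culture dish down on the viewer's clear stage, right way up and fully home inside the white locating ring, without dropping it. Then lift the lever on the side of the viewer to tilt the mirror under the stage until the ink mark under the dish is thrown straight into the lens of the recording camera (mark in the middle of the mirror as the camera sees it), and finish holding the lever there, because the mirror falls flat when it is let go. Leave the camera, the large dish, the pen and the jar where they are.

Things in the scene. Friction and masses are not known exactly. Their poses are not given: they have to be found in the camera images.
- dish: The small culture dish to be read: closed clear plastic dish with amber jelly, lid 60 mm across (from 4 to 15.5 mm above its underside), base 55 mm across, 15.5 mm high in all, about 35 g, one rigid piece, loose on the bench. Grip it across the lid. Origin: centre of its underside, z up through the lid. A black ink mark 12 mm across is at the middle of its underside.
- viewer: The dish viewer, a fixed cream stand: base 190 x 150 mm, side plates 100 mm wide with outer faces 69 mm either side of the middle, clear stage 150 x 140 mm, its top 150 mm above the bench, over a tilting mirror 90 x 106 mm. Origin: middle of its underside, on the bench; x points away from the robot, towards the camera, y to the side with the lever, z up.
- stage_seat (a point): The middle of the white locating ring, on the stage's top surface (150 mm above the bench), where the middle of the dish's underside belongs. The ring is 60 mm across inside, 70 mm outside and stands 3 mm high, so the lid of the seated dish clears it by 1 mm.
- axle (a point): The middle of the mirror's reflecting face, on the axis about which the mirror tilts, 75 mm straight below the middle of the stage (75 mm above the bench). The axis runs along the viewer's y. Axes as the viewer's.
- mirror (a joint): Tilt of the mirror in rad, 0 to 1.05. At 0 (at rest) the mirror lies flat, face up; as the lever is lifted its face turns from straight up (z) towards the viewer's +x by this angle. It pivots with little friction, and the weight of the lever brings it back to 0 when let go (about 1 N at the grip, from below, holds it).
- lever_grip (a point): Middle of the lever's grip, a dark steel barrel 16 mm thick, 52 mm long, along the viewer's y, 112 mm to the viewer's +y side; its thin arm is 31 mm inwards, its free end 24 mm outwards. 95 mm from the tilt axis: at rest the arm rises 20 degrees above level towards the viewer's -x, lifted by t rad 20 degrees + t. Pinch it from above by its -x and +x sides; being round, it turns in the fingers.
- lens (a point): The middle of the front glass of the recording camera, which stands on a grey foot with an aluminium column on the viewer's +x side, facing the mirror. Its distance (0.18 to 0.28 m from the axle) and its height vary from time to time; leave it where it is.
- sight_line (a point): Not an object: the line of sight from the seated mark by way of the mirror. Origin at the axle point; its z axis is the way light from the mark leaves the mirror now: straight up at rest, leaning to the viewer's +x by twice the mirror's tilt (the mirror's face must halve the angle between the ways from axle to mark and axle to lens). x is square to z in the viewer's x-z plane; y as the viewer's.
- big_dish: Bystander: a large culture dish like the small one but 90 mm across, 15.5 mm high. Origin: centre of its underside.
- pen: Bystander: a capped marker pen, 130 mm long, 14 mm thick, lying along its x. Origin under its middle.
- jar: Bystander: a jar 56 mm across and 75 mm high. Origin: centre of its underside.
Mind the look-alikes: they are no part of the job. There is more than one size of the part that bears lens; the job needs the largest.

How it is judged:
On the way:
1. the small dish is home in the ring on the stage, right way up, and let go (horizontal distance between dish and stage_seat below 0.005 m and z of dish in the frame of stage_seat between -0.002 and 0.0015 m and angle between dish's own z axis and vertical below 0.04 rad and contact force between the fingers and dish below 0.02 N), for 0.2 s.
At the end, for the whole second after the job is handed in: Small dish flat, right way up, inside the ring (5 mm), untouched; the line of sight from the mark by way of the mirror passes within 25 mm above or below the lens's middle (about 2.5 degrees of tilt); mirror still (under 0.05 rad/s), its lever held by the fingers alone (over 0.3 N) (all of step 1 and contact force between each of the arm, mirror and dish below 0.02 N and x of lens in the frame of sight_line between -0.025 and 0.025 m and z of lens in the frame of sight_line above 0.1 m and contact force between the fingers and mirror above 0.3 N and velocity of joint mirror between -0.05 and 0.05 rad/s and contact force between mirror and big_dish below 0.02 N and contact force between mirror and pen below 0.02 N and contact force between mirror and jar below 0.02 N); the arm keeps its last pose, push and grip.
It fails at once if the small dish is dropped or flung: faster than 0.5 m/s with no finger on it (contact force between the fingers and dish below 0.01 N and linear speed of dish above 0.5 m/s).
It fails at once if the small dish is tipped by more than 35 degrees (angle between dish's own z axis and vertical above 0.61 rad).
It fails at once if the camera is shifted by more than 10 mm (distance of lens from where it was at the start of the episode above 0.01 m).
It fails at once if the large dish, the pen or the jar is moved by more than 25 mm (distance of any of big_dish, pen, jar from where it was at the start of the episode above 0.025 m).
It also fails if it takes over 46 s, if anything falls off the work surface, if the arm or the gripper's body presses on something with over 40 N, if the wrist force passes 120 N, or if a joint passes its speed limit or range.

### The arm

A 6-joint arm with a two-finger parallel gripper is mounted at the origin on the work surface. World frame = base frame: x ahead of the robot, y to its left, z up, the work surface at z = 0. Lengths are in m, angles in rad, forces in N, time in s.
With the tool pointing down it reaches from about 0.275 to 0.825 m from the base axis. Payload 4.9 kg.
Tool frame: the origin (TCP) lies midway between the tips of the shut fingers; the grasp point (between the pads) lies 19 mm behind it (bot.grip_depth is the distance from the TCP to the grasp point, in m); z points along the fingers, y is the line along which they close (so a half turn about z gives the same grasp; the last joint's range is limited). The gripper opens to 85 mm and grips with 20 to 120 N. Pads are 22 mm wide; open, the fingers measure 114 mm over their backs; the gripper's body (76 mm by 85 mm) begins 54 mm behind the grasp point. The pads swing forward as they close: fully open they stand 13 mm farther back than shut.
Start: joints at [1.065, 0.326, -0.193, 1.052, 0, 1.437], TCP at [0.2, 0.512, 0.231] pointing down, gripper open.
Joint ranges: [-2.65, 2.65], [-0.97, 1.79], [-1.3, 1.35], [-1.93, 2.1], [-1.47, 1.37], [-3.14, 3.14]. Speed limits (rad/s): [2.57, 2.57, 3.14, 3.14, 3.14, 3.14].

### API

Orientations are given as a unit quaternion [w, x, y, z].
In Python, from cell import bot gives the robot as it stands. Calls block until the motion is done:
- bot.move_pose(position, orientation): joint-space move of the TCP to a pose.
- bot.move_linear(position, speed=0.15, rotation=None, until_force=None): straight line of the TCP; rotation=None keeps the orientation; speed is the mean speed in m/s. With until_force (N) it stops when the force on the tool has changed by that much, and returns True; else False.
- bot.goto_joints(angles): joint-space move.
- bot.set_gripper(opening, grasp_force=None): opening from 0.0 (shut) to 1.0 (fully open); grasp_force is the grip in N (None keeps the last); returns when the fingers have stopped.
- bot.wait(seconds).
- bot.solve_ik(position, orientation): joint angles nearest the present ones, or None.
- bot.camera(name): name is "side" or "top"; returns the picture (480x640x3 uint8, red, green, blue); there is no depth.
- bot.calibration(name): a dict with "mtx" (3x3 intrinsics, pixels), "extrinsics" (4x4, takes a point from world to camera coordinates). Camera axes: x right, y down, z forward; pixel columns grow to the right and rows downward; lengths in m; the calibration is good to about 2 mm. A picture is of the moment at which its call begins. calibration takes no time and is no camera call.
A pose or a line that the arm cannot do raises bot.PlanningError and nothing moves.
- bot.close_job(): hands the job in; it is judged then, once.
Trained networks look in the newest picture that a camera, given by its name, has taken for a name from the list of things; names that differ only in an ending like _2 or _b are one class to them, and where a whole thing is asked for, a point or a joint stands for the part that bears it (a point fixed in the world has none). Each returns a list of dicts, best first, with "confidence" (0 to 1); they miss things now and then, are a little off and sometimes report something else, mostly with a low value. They report only what shows in the picture. A call takes as long as a camera call. They do not tell look-alikes from the thing itself.
- bot.search_frame(camera, thing): "bbox" ([left, top, width, height] in pixels, round what is visible of it).
Readings, each from a call of its own:
- bot.read_clock(): time.
- bot.read_joint_positions(): joint angles.
- bot.read_joint_vel(): joint speeds.
- bot.read_joint_efforts(): joint torques, N m.
- bot.read_position(): TCP position.
- bot.read_tool_rot(): TCP orientation.
- bot.read_ft_force(): force on the tool from outside, world axes, zero at the start.
- bot.read_moment(): the same for the moment, N m.
- bot.read_gripper_width(): opening from 0.0 (shut) to 1.0 (fully open).
- bot.read_finger_force(): force on a finger pad.
Only numpy, scipy, OpenCV 4.12 (cv2) and the standard library are available. Lean on these libraries where they do the work, as an engineer would, in place of code of your own. Each camera call takes 0.05 s, during which the arm holds its last target. There are 200 camera calls.

## Working session

There is one attempt and no reset: what is moved stays moved. The work goes in short steps, each a Python script; the robot and the scene stay as the last script left them, time stands still between calls to the robot, and variables do not carry over. Pictures are saved under pics/ and viewed, at most 10 in all, crops included, and the job is handed in when it is done.

```bash
mkdir -p pics; ls
python3 - <<'E'
from cell import bot
import cv2,numpy as np
for c in("side","top"):
    im=bot.camera(c); cv2.imwrite(f"pics/{c}0.png",im[:,:,::-1])
    k=bot.calibration(c); print(c,k["mtx"].round(1).tolist(),k["extrinsics"].round(4).tolist())
    for t in("dish","viewer","big_dish","lens","mirror","lever_grip","pen","jar","stage_seat"):
        try: print(t,[(np.round(d["bbox"]).tolist(),round(d["confidence"],2)) for d in bot.search_frame(c,t)[:4]])
        except Exception as e: print(t,e)
print(bot.read_clock())
E
```

```text
pics
side [[440.3, 0.0, 312.5], [0.0, 440.3, 240.0], [0.0, 0.0, 1.0]] [[-0.912, -0.4103, -0.0028, 0.5421], [-0.3011, 0.674, -0.6745, 0.3008], [0.2786, -0.6143, -0.7382, 0.7252], [0.0, 0.0, 0.0, 1.0]]
dish [([399.0, 238.0, 30.0, 24.0], 0.68), ([246.0, 266.0, 132.0, 162.0], 0.27)]
viewer [([245.0, 264.0, 134.0, 166.0], 0.62)]
big_dish [([411.0, 195.0, 33.0, 27.0], 0.76)]
lens [([200.0, 210.0, 29.0, 21.0], 0.73), ([128.0, 322.0, 41.0, 25.0], 0.65), ([137.0, 206.0, 58.0, 34.0], 0.57), ([407.0, 194.0, 35.0, 25.0], 0.33)]
mirror [([282.0, 373.0, 61.0, 57.0], 0.96)]
lever_grip []
pen [([261.0, 226.0, 62.0, 7.0], 0.59)]
jar [([315.0, 172.0, 26.0, 32.0], 0.84)]
stage_seat [([248.0, 267.0, 129.0, 163.0], 0.82)]
top [[604.9, 0.0, 312.5], [0.0, 604.9, 242.0], [0.0, 0.0, 1.0]] [[-0.0027, -0.9998, 0.0193, -0.057], [-0.9953, 0.0008, -0.0965, 0.6525], [0.0965, -0.0195, -0.9951, 1.096], [0.0, 0.0, 0.0, 1.0]]
dish [([372.0, 341.0, 34.0, 28.0], 0.58)]
viewer [([124.0, 250.0, 142.0, 108.0], 0.79)]
big_dish []
lens [([143.0, 143.0, 28.0, 37.0], 0.97), ([294.0, 117.0, 28.0, 36.0], 0.79), ([207.0, 99.0, 39.0, 52.0], 0.65)]
mirror [([126.0, 328.0, 38.0, 27.0], 0.87), ([205.0, 100.0, 40.0, 50.0], 0.39)]
lever_grip [([126.0, 314.0, 40.0, 42.0], 0.83)]
pen [([340.0, 177.0, 38.0, 62.0], 0.65)]
jar [([423.0, 206.0, 36.0, 35.0], 0.69)]
stage_seat [([125.0, 248.0, 138.0, 109.0], 0.63), ([425.0, 207.0, 33.0, 35.0], 0.23)]
1.0
```

View pics/side0.png

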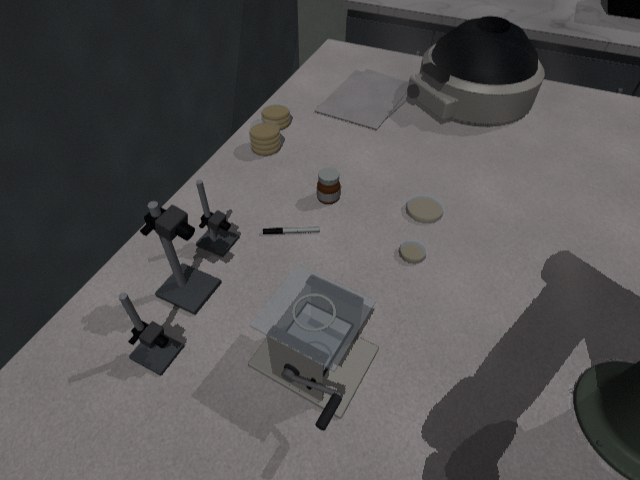

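View pics/top0.png

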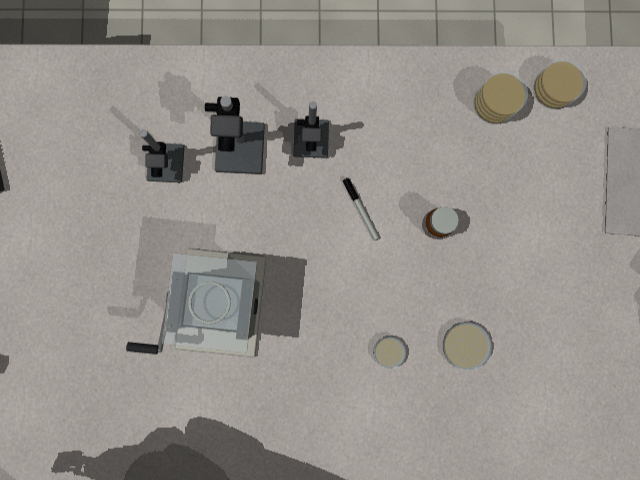

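Run:
```python
import cv2,numpy as np
s=cv2.imread("pics/side0.png");t=cv2.imread("pics/top0.png")
r=lambda im,x,y,w,h,k:cv2.resize(im[y:y+h,x:x+w],None,fx=k,fy=k,interpolation=cv2.INTER_CUBIC)
a=np.hstack([r(s,130,190,100,75,4),r(t,190,85,100,75,4)])
b=np.hstack([r(t,355,315,100,75,4),r(s,275,280,100,75,4)])
m=np.vstack([a,b]); m=np.clip(m*1.5,0,255).astype(np.uint8); cv2.imwrite("pics/m1.png",m)
m=r(t,120,230,160,120,5); cv2.imwrite("pics/m2.png",np.clip(m*1.3,0,255).astype(np.uint8))
```

```text
(no output)
```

View pics/m1.png

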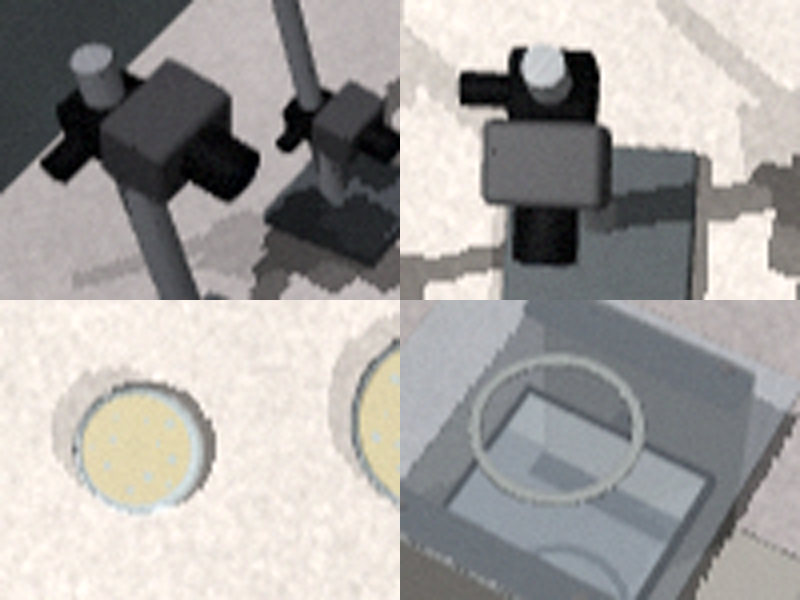

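View pics/m2.png

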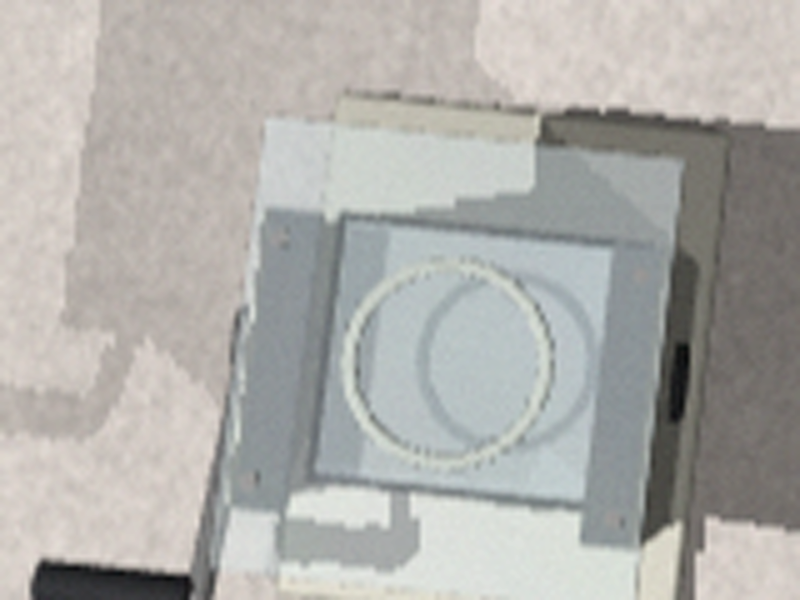

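```bash
cat > h.py <<'E'
from cell import bot
import cv2,numpy as np
K={c:bot.calibration(c) for c in("side","top")}
def ray(c,p):
    k=K[c];R=k["extrinsics"][:3,:3];t=k["extrinsics"][:3,3]
    return -R.T@t, R.T@np.linalg.solve(k["mtx"],[*p,1])
def plane(c,p,z):
    o,d=ray(c,p); return o+d*(z-o[2])/d[2]
def tri(a,b):
    P=[np.array(K[c]["mtx"])@np.array(K[c]["extrinsics"])[:3] for c in("side","top")]
    X=cv2.triangulatePoints(*P,np.array(a,float),np.array(b,float))[:,0]; return X[:3]/X[3]
def proj(c,X):
    q=K[c]["mtx"]@(K[c]["extrinsics"]@[*X,1])[:3]; return q[:2]/q[2]
E
python3 - <<'E'
from h import *
np.set_printoptions(precision=4,suppress=True)
print("cams",ray("side",(0,0))[0],ray("top",(0,0))[0])
print("ring",plane("top",(209.3,302),.153),plane("side",(314,311.5),.153),tri((314,311.5),(209.3,302)))
print("dish",plane("top",(389.1,352.1),.0155),plane("top",(390.2,351.2),.0155),plane("side",(413,251.5),.0155))
L=tri((190.4,234.1),(225.9,149.1));print("lens",L,proj("side",L),proj("top",L))
for p in((268,120),(684,158),(640,548)): print("stage",plane("top",(120+p[0]/5-.4,230+p[1]/5-.4),.15))
for p in((38,578),(190,590)): print("grip",plane("top",(120+p[0]/5-.4,230+p[1]/5-.4),.115))
print(bot.read_tool_rot())
E
```

```text
cams [0.3829 0.4651 0.7398] [ 0.5436 -0.0362  1.1547]
ring [0.5418 0.1141 0.153 ] [0.5397 0.1148 0.153 ] [0.5413 0.1141 0.1512]
dish [ 0.4478 -0.2008  0.0155] [ 0.4494 -0.2028  0.0155] [ 0.4428 -0.1957  0.0155]
lens [0.7866 0.0839 0.1938] [189.0061 233.9441] [226.2912 149.7921]
stage [0.6219 0.1753 0.15  ]
stage [0.6091 0.0374 0.15  ]
stage [0.481  0.0511 0.15  ]
grip [0.4695 0.257  0.115 ]
grip [0.4653 0.2058 0.115 ]
[0.     0.1849 0.9828 0.    ]
```

```bash
cat >> h.py <<'E'
np.set_printoptions(precision=4,suppress=True)
yaw=np.radians(-5.3)
def Q(phi): # tool down, closing line along direction phi (rad)
    a=(phi+np.pi/2)/2; return [0,np.cos(a),np.sin(a),0]
E
python3 - <<'E'
from h import *
for ph in (yaw,yaw+np.pi,yaw+np.pi/2,yaw-np.pi/2):
    for p in((.4486,-.2018,.27),(.4486,-.2018,.001),(.541,.1142,.25),(.46,.235,.09)):
        j=bot.solve_ik(p,Q(ph)); print(round(ph,2),p,j)
print("big",plane("top",(468,345),.0155))
E
```

```text
-0.09 (0.4486, -0.2018, 0.27) [-0.5729  0.1938 -0.2696  1.1073  0.      1.0904]
-0.09 (0.4486, -0.2018, 0.001) [-0.5729  0.5105 -0.6126  0.4478  0.      1.0904]
-0.09 (0.541, 0.1142, 0.25) [ 0.0745  0.3201 -0.1525  1.0982  0.      1.7378]
-0.09 (0.46, 0.235, 0.09) [ 0.3293  0.4087 -0.4729  0.6892  0.      1.9926]
3.05 (0.4486, -0.2018, 0.27) [-0.5729  0.1938 -0.2696  1.1073  0.     -2.0512]
3.05 (0.4486, -0.2018, 0.001) [-0.5729  0.5105 -0.6126  0.4478  0.     -2.0512]
3.05 (0.541, 0.1142, 0.25) [ 0.0745  0.3201 -0.1525  1.0982  0.     -1.4038]
3.05 (0.46, 0.235, 0.09) [ 0.3293  0.4087 -0.4729  0.6892  0.     -1.149 ]
1.48 (0.4486, -0.2018, 0.27) [-0.5729  0.1938 -0.2696  1.1073  0.     -0.4804]
1.48 (0.4486, -0.2018, 0.001) [-0.5729  0.5105 -0.6126  0.4478  0.     -0.4804]
1.48 (0.541, 0.1142, 0.25) [ 0.0745  0.3201 -0.1525  1.0982  0.      0.167 ]
1.48 (0.46, 0.235, 0.09) [ 0.3293  0.4087 -0.4729  0.6892  0.      0.4218]
-1.66 (0.4486, -0.2018, 0.27) [-0.5729  0.1938 -0.2696  1.1073  0.      2.6612]
-1.66 (0.4486, -0.2018, 0.001) [-0.5729  0.5105 -0.6126  0.4478  0.      2.6612]
-1.66 (0.541, 0.1142, 0.25) [ 0.0745  0.3201 -0.1525  1.0982  0.     -2.9746]
-1.66 (0.46, 0.235, 0.09) [ 0.3293  0.4087 -0.4729  0.6892  0.     -2.7198]
big [ 0.4602 -0.349   0.0155]
```

Run:
```python
from h import *
d=[.4486,-.2018]
bot.move_pose([*d,.2],Q(yaw+np.pi/2))
bot.move_linear([*d,.02],.25)
print(bot.move_linear([*d,.001],.06,until_force=8), bot.read_clock())
bot.set_gripper(.55,20); print(bot.read_gripper_width(),bot.read_finger_force())
bot.set_gripper(1.0)
bot.move_pose([*d,.001],Q(yaw))
bot.set_gripper(.3,25); print(bot.read_gripper_width(),bot.read_finger_force(),bot.read_clock())
bot.move_linear([*d,.06],.15)
print(bot.read_gripper_width(),bot.read_finger_force(),bot.read_ft_force(),bot.read_clock())
cv2.imwrite("pics/s2.png",bot.camera("side")[180:360,280:520,::-1].repeat(3,0).repeat(3,1))
```

```text
False 5.0083
0.6847126124268074 21.069598495960236
0.6842280409217545 26.103935837745667 7.5333
0.685294361312503 26.992610692977905 [ 0.2033 -0.357  -0.1089] 8.075
```

View pics/s2.png

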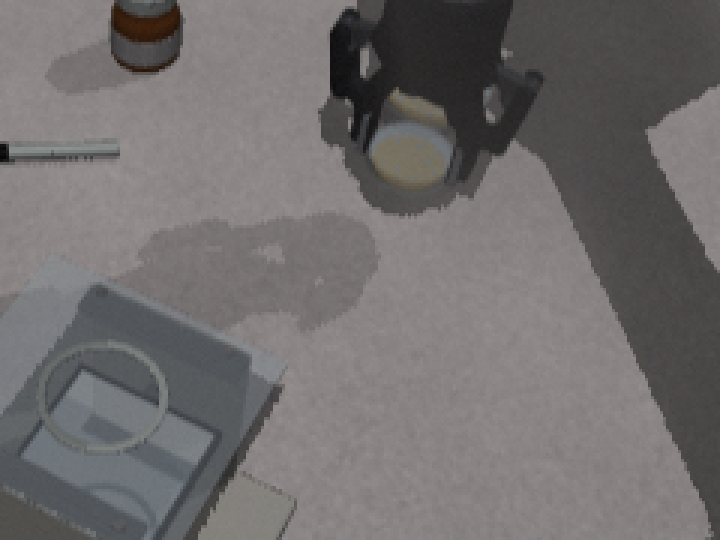

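Run:
```python
from h import *
p=[.541,.1142]
print(proj("side",[.4486,-.2018,.0745]))
bot.move_linear([.4486,-.2018,.24],.3)
bot.move_pose([*p,.24],Q(yaw))
bot.move_linear([*p,.159],.15)
for c in("side","top"):
    cv2.imwrite(f"pics/{c}3.png",bot.camera(c)[:,:,::-1])
print(bot.read_clock(),bot.read_gripper_width(),bot.read_finger_force())
for n,z in(("underside",.158),("base rim lid lower",.162),("lid top",.1735),("ring",.153)): print(n,proj("side",[*p,z]),proj("top",[*p,z]))
r=lambda im,x,y,w,h,k:cv2.resize(im[y:y+h,x:x+w],None,fx=k,fy=k,interpolation=cv2.INTER_CUBIC)
cv2.imwrite("pics/m3.png",np.clip(1.6*r(cv2.imread("pics/side3.png"),265,260,100,75,8),0,255).astype(np.uint8))
```

```text
[415.7644 230.0964]
10.9167 0.6855654165031285 27.022328674793243
underside [313.399  309.1401] [208.7482 302.527 ]
base rim lid lower [313.3957 307.7063] [208.3762 302.5345]
lid top [313.3859 303.5146] [207.2899 302.5564]
ring [313.4031 310.9151] [209.2089 302.5177]
```

View pics/m3.png

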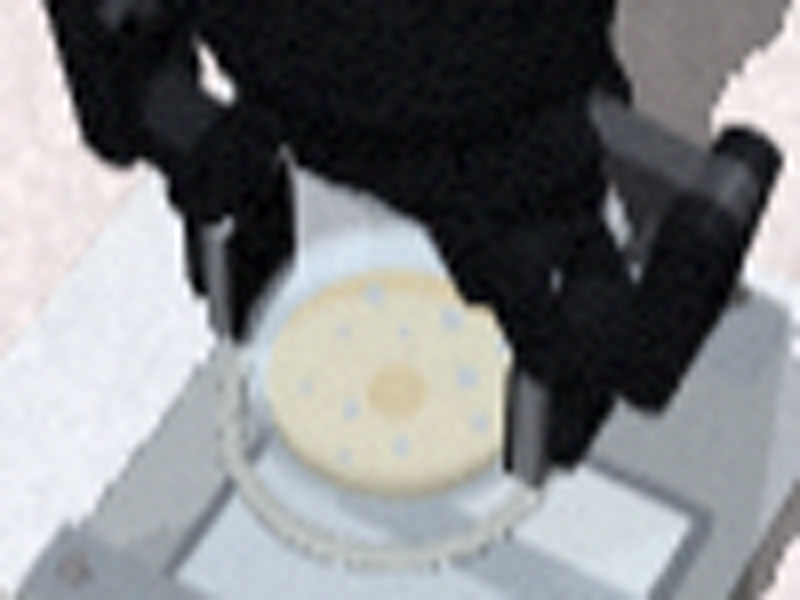

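Run:
```python
from h import *
p=[.541,.1142]
f0=np.array(bot.read_ft_force())
print(bot.move_linear([*p,.1505],.03,until_force=4),bot.read_position(),np.array(bot.read_ft_force())-f0)
cv2.imwrite("pics/side4.png",bot.camera("side")[:,:,::-1])
print(bot.read_clock(),bot.read_finger_force())
```

```text
True [0.5417 0.1143 0.1512] [-1.2413 -0.1548  2.4408]
11.3 27.87899225950241
```

Run:
```python
from h import *
q=bot.read_position()
bot.set_gripper(1.0)
bot.move_linear([q[0],q[1],.24],.2)
b=np.array([.541,.1142]);vx=np.array([np.cos(yaw),np.sin(yaw)]);vy=np.array([-vx[1],vx[0]])
g=b-.0893*vx+.114*vy
bot.move_pose([*g,.2],Q(yaw))
s=bot.camera("side");t=bot.camera("top")
cv2.imwrite("pics/side5.png",s[:,:,::-1]);cv2.imwrite("pics/top5.png",t[:,:,::-1])
print(g,bot.read_clock(),proj("side",[*g,.1075]),proj("top",[*g,.1075]))
r=lambda im,x,y,w,h,k:cv2.resize(im[y:y+h,x:x+w,::-1],None,fx=k,fy=k,interpolation=cv2.INTER_CUBIC)
m=np.hstack([r(s,260,270,80,120,5),r(t,120,250,80,120,5)])
m=np.hstack([r(s,255,265,100,150,4),r(t,120,240,100,150,4)])
cv2.imwrite("pics/m5.png",np.clip(1.5*m,0,255).astype(np.uint8))
```

```text
[0.4626 0.236 ] 13.0417 [328.6417 413.3725] [140.8038 348.9383]
```

View pics/m5.png

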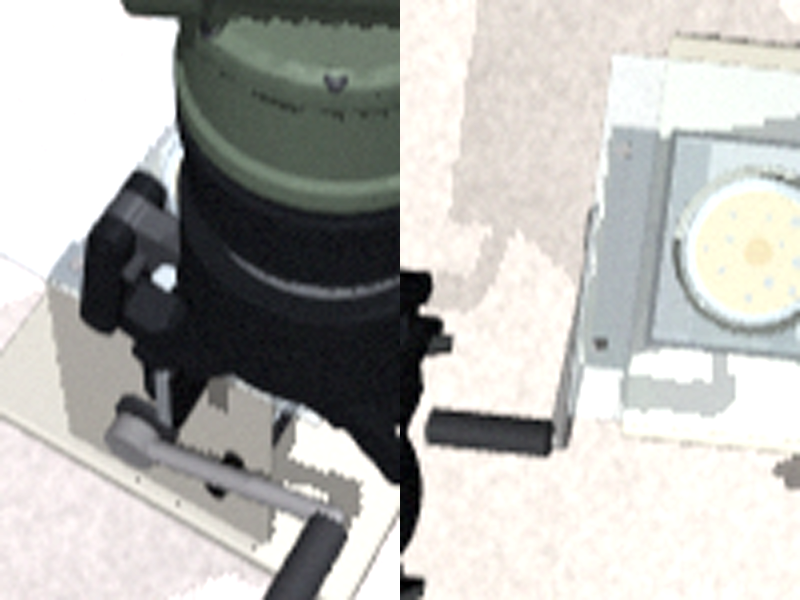

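```bash
cat >> h.py <<'E'
b=np.array([.541,.1142]);vx=np.array([np.cos(yaw),np.sin(yaw)]);vy=np.array([-vx[1],vx[0]])
def lev(t,dz=0.):
    a=np.radians(20)+t
    return [*(b+.114*vy-.095*np.cos(a)*vx), .075+.095*np.sin(a)-.019+dz]
E
python3 - <<'E'
from h import *
print(bot.move_linear(lev(0),.15,until_force=8),bot.read_position())
bot.set_gripper(0.0,20)
print(bot.read_gripper_width(),bot.read_finger_force(),bot.read_ft_force(),bot.read_clock())
for t in np.linspace(.07,.56,8): bot.move_linear(lev(t),.06)
print(bot.read_position(),lev(.56),bot.read_ft_force(),bot.read_finger_force(),bot.read_clock())
s=bot.camera("side");t=bot.camera("top")
cv2.imwrite("pics/side6.png",s[:,:,::-1]);cv2.imwrite("pics/top6.png",t[:,:,::-1])
r=lambda im,x,y,w,h,k:cv2.resize(im[y:y+h,x:x+w,::-1],None,fx=k,fy=k,interpolation=cv2.INTER_CUBIC)
m=np.hstack([r(s,250,255,100,150,4),r(t,140,240,100,150,4)])
cv2.imwrite("pics/m6.png",np.clip(1.5*m,0,255).astype(np.uint8))
E
```

```text
False [0.4634 0.2359 0.0892]
0.17878252710977013 21.71614408493042 [ 7.0597 -1.9011 -2.9201] 14.5667
[0.4925 0.2329 0.1312] [np.float64(0.4934039368557717), np.float64(0.2331048303498326), np.float64(0.13094835617042017)] [-2.1434 -2.0445 -0.1632] 20.865029990673065 16.6333
```

View pics/m6.png

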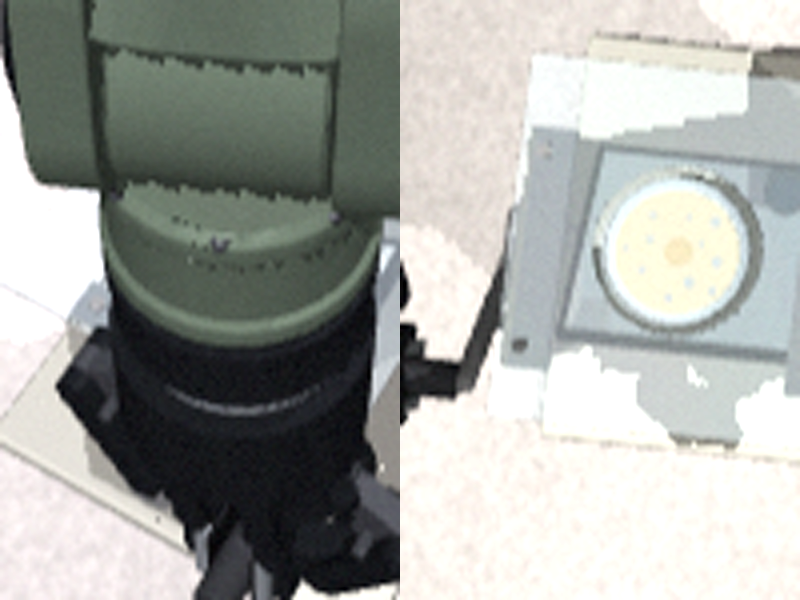

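Run:
```python
from h import *
def c(t,sx,h=.045): 
    q=b+vy*.053+vx*sx*h*np.cos(t); return proj("top",[*q,.075-sx*h*np.sin(t)])
for t in(0,.45,.5,.55,.6,.65): print(t,c(t,1),c(t,-1))
s=cv2.cvtColor(cv2.imread("pics/top6.png"),cv2.COLOR_BGR2GRAY)
for x in (186,195,220):
  print(x,"top",s[268:288,x].tolist(),"bot(315..)",s[315:335,x].tolist())
for t in(.55,): print(bot.search_frame("side","lens"))
```

```text
0 [188.7674 274.3568] [183.1659 325.2238]
0.45 [190.4893 277.2928] [181.2651 323.0811]
0.5 [190.6275 277.9012] [181.1036 322.5259]
0.55 [190.7539 278.5608] [180.954  321.9102]
0.6 [190.8682 279.2696] [180.8168 321.2353]
0.65 [190.9703 280.0257] [180.6924 320.5026]
186 top [172, 172, 170, 172, 172, 167, 139, 114, 113, 113, 116, 113, 114, 115, 111, 112, 113, 113, 115, 112] bot(315..) [128, 130, 128, 128, 131, 129, 125, 108, 94, 93, 105, 155, 183, 183, 184, 184, 184, 184, 186, 185]
195 top [172, 171, 171, 168, 172, 151, 127, 126, 106, 102, 121, 137, 136, 136, 138, 137, 137, 137, 139, 143] bot(315..) [134, 122, 96, 99, 125, 137, 137, 131, 112, 94, 96, 106, 126, 141, 141, 139, 138, 140, 163, 184]
220 top [150, 127, 126, 126, 125, 128, 127, 125, 127, 129, 119, 101, 106, 126, 133, 124, 119, 114, 91, 94] bot(315..) [156, 139, 105, 91, 93, 111, 134, 136, 135, 134, 127, 104, 95, 90, 116, 140, 139, 142, 141, 143]
[{'bbox': [136.9, 206.3, 60.6, 33.4], 'confidence': 0.78}, {'bbox': [199.5, 212.1, 29.3, 19.7], 'confidence': 0.72}, {'bbox': [127.9, 322.5, 39.9, 24.4], 'confidence': 0.57}, {'bbox': [245.5, 294.2, 132.2, 121.5], 'confidence': 0.53}]
```

Run:
```python
from h import *
for n in("top0","top6"):
    s=cv2.cvtColor(cv2.imread(f"pics/{n}.png"),cv2.COLOR_BGR2GRAY)
    print(n); 
    for x in(193,195,197,199): print(x,s[268:282,x].tolist(),s[315:334,x].tolist())
s=[cv2.imread(f"pics/{n}.png")[255:345,165:265] for n in("top0","top6")]
cv2.imwrite("pics/m7.png",np.clip(1.4*cv2.resize(np.hstack(s),None,fx=4,fy=4,interpolation=cv2.INTER_CUBIC),0,255).astype(np.uint8))
```

```text
top0
193 [162, 161, 160, 159, 139, 96, 114, 134, 127, 123, 127, 129, 127, 126] [166, 150, 139, 148, 150, 149, 150, 147, 152, 153, 132, 104, 133, 165, 171, 172, 172, 172, 172]
195 [160, 160, 160, 162, 145, 111, 109, 127, 127, 125, 126, 126, 124, 124] [126, 155, 162, 162, 153, 150, 147, 148, 148, 151, 143, 114, 123, 160, 173, 173, 172, 172, 173]
197 [159, 159, 158, 159, 138, 101, 112, 133, 132, 130, 130, 135, 138, 141] [133, 117, 137, 158, 161, 155, 148, 148, 147, 150, 148, 121, 101, 143, 171, 171, 172, 174, 173]
199 [160, 162, 159, 161, 139, 102, 94, 127, 148, 147, 146, 150, 146, 145] [146, 149, 125, 124, 157, 157, 149, 150, 148, 151, 154, 128, 95, 116, 131, 129, 132, 131, 131]
top6
193 [173, 172, 172, 172, 172, 153, 128, 124, 106, 106, 128, 136, 137, 139] [91, 95, 117, 137, 138, 139, 136, 132, 115, 93, 90, 110, 132, 141, 140, 142, 139, 165, 184]
195 [172, 171, 171, 168, 172, 151, 127, 126, 106, 102, 121, 137, 136, 136] [134, 122, 96, 99, 125, 137, 137, 131, 112, 94, 96, 106, 126, 141, 141, 139, 138, 140, 163]
197 [171, 171, 173, 171, 151, 129, 126, 132, 112, 96, 119, 138, 137, 137] [166, 149, 133, 111, 96, 120, 137, 135, 117, 92, 94, 97, 122, 139, 138, 141, 139, 140, 161]
199 [171, 170, 172, 172, 151, 130, 127, 128, 116, 98, 116, 135, 139, 136] [172, 172, 155, 135, 116, 88, 111, 139, 121, 100, 92, 97, 124, 140, 141, 141, 138, 140, 161]
```

View pics/m7.png

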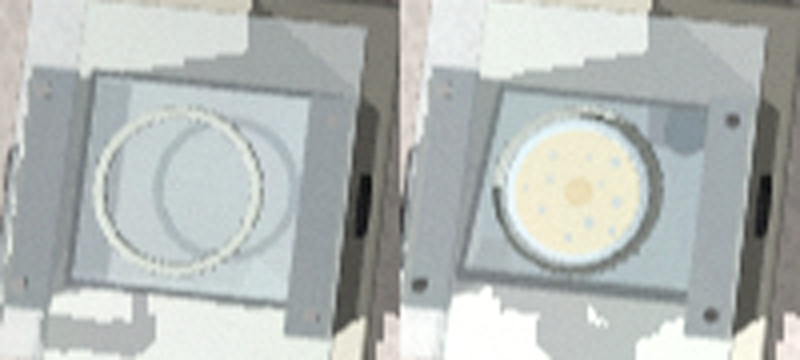

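Run:
```python
from h import *
from scipy.optimize import least_squares
L=np.array([.7866,.0839,.1938]); 
def img(P,t,dx=0):
    n=np.array([*(vx*np.sin(t)),np.cos(t)]); A=np.array([*(b+dx*vx),.075])
    return proj("top",P-2*((P-A)@n)*n)
print("ring rest",img(np.array([*b,.153]),0))
for dx in(0,.0025):
  for t in(.45,.5,.55,.6): print(dx,t,img(L,t,dx))
```

```text
ring rest [221.5791 302.2681]
0 0.45 [238.9116 274.9989]
0 0.5 [237.8935 287.1908]
0 0.55 [236.7345 299.4941]
0 0.6 [235.4389 311.8612]
0.0025 0.45 [238.8651 274.5367]
0.0025 0.5 [237.8482 286.6532]
0.0025 0.55 [236.6916 298.8766]
0.0025 0.6 [235.3994 311.1589]
```

Run:
```python
from h import *
D=.2745
for y in(-.0076,-.006): print("target px",proj("top",[*(b+y*vy),.075-D]),proj("top",[*(b+.002*vx+y*vy),.075-D]))
for t in (.59,.622): bot.move_linear(lev(t),.05)
bot.wait(.3)
print(bot.read_position(),lev(.622),bot.read_ft_force(),bot.read_finger_force(),bot.read_clock())
t=bot.camera("top")[:,:,::-1]; cv2.imwrite("pics/top8.png",t)
cv2.imwrite("pics/m8.png",np.clip(1.4*cv2.resize(t[255:345,165:265],None,fx=6,fy=6,interpolation=cv2.INTER_CUBIC),0,255).astype(np.uint8))
```

```text
target px [236.5048 302.3439] [236.5965 301.4434]
target px [235.787 302.279] [235.8789 301.3786]
[0.4963 0.2325 0.1346] [np.float64(0.4981395877082703), np.float64(0.23266551730277787), np.float64(0.1344213380934563)] [-7.6433 -3.5457  4.7884] 21.242368519306183 17.5833
```

View pics/m8.png

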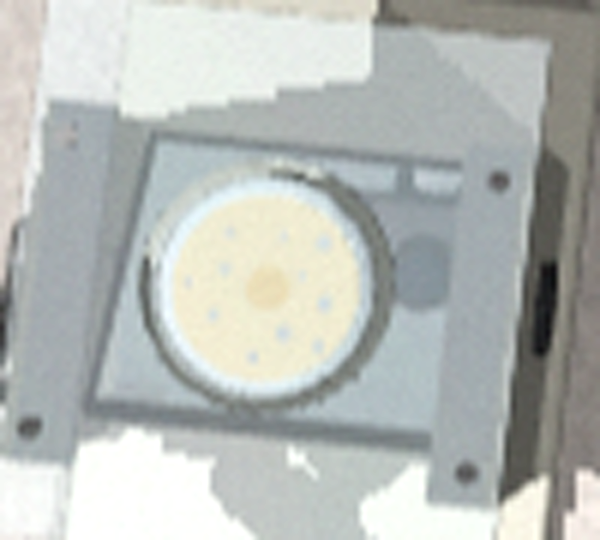

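```bash
python3 -c "
from cell import bot
print(bot.close_job())"
```

```text
the job is handed in; nothing more can be done
None
```

I handed the job in with the dish seated level and released inside the ring, and the fingers holding the lever. In the last top picture the lens's reflection was about 1.5 px from target, roughly 0.3° of mirror tilt. The hand-in call returned no verdict.

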